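Hold the ice chest open for restocking

ROBOT

A 7-joint arm with a two-finger parallel gripper is mounted at the origin on the work surface. World frame = base frame: x ahead of the robot, y to its left, z up, the work surface at z = 0. Lengths are in m, angles in rad, forces in N, time in s.
With the tool pointing down it reaches from about 0.425 to 0.925 m from the base axis. Payload 6.8 kg.
Tool frame: the origin (TCP) lies at the very end of the fingers, on their centre line; the grasp point (between the pads) lies 19 mm behind it (bot.grasp_offset is the distance from the TCP to the grasp point, in m); z points along the fingers, y is the direction in which the jaws open and shut (so a half turn about z gives the same grasp; the last joint's range is limited). The gripper opens to 85 mm and grips with 20 to 120 N. Pads are 22 mm wide; open, the fingers measure 114 mm over their backs; the gripper's body (76 mm by 85 mm) begins 54 mm behind the grasp point. The pads swing forward as they close: fully open they stand 13 mm farther back than shut.
Start: joints at [-1.37, 0.477, 0.022, 1.555, -0.011, 1.109, -0.083], TCP at [0.205, 0.643, 0.231] pointing down, gripper open.
Joint ranges: [-2.96, 2.96], [-0.34, 2.1], [-1.41, 1.46], [0.24, 2.44], [-1.37, 4.51], [0.17, 1.92], [-2.96, 2.96]. Speed limits (rad/s): [2.39, 2.39, 3.14, 3.14, 3.14, 3.14, 3.14].

INTERFACE

Orientations are given as a unit quaternion [w, x, y, z].
In Python, from station import monitor, cams, bot, finder gives the robot as it stands.
- The arm moves only by the tool jog_arm, never from a script. Its argument "plan" is a list of rows, each an object of numbers: "x", "y", "z": the shift along the tool's x, y, z as a fraction of full scale; "wx", "wy", "wz": the turn, a rotation vector about the tool's x, y, z as a fraction of full scale. A call has 1 to 12 rows; each row is the pose to reach, as a shift and turn from the pose measured when the call began, along the tool's axes at that moment, turning the shorter way round; what a row does not reach only later rows make up. Full scale, the value 1, is 20 cm for a shift and 180 degrees for a turn. A row lasts 1/12 s, in which the tool goes at most 41.7 mm and 7.16 degrees, less where a joint would pass 70% of its speed; a pose out of reach is approached as far as the arm can. A call with a number of a shift or a turn outside -1 to 1 is refused whole. A call with a gripper value outside its range is refused whole. "hand" is the opening, from -1 (shut) to 1 (fully open), set as the call begins (left out, the last holds). The fingers move at their own pace and stop on an object; "grip_force" is the grip in N (left out, the last holds). Time passes only in rows, so rows that repeat a pose let the fingers close. It gives the time, the measured TCP pose, the force and the opening at its end, in the units of the state.
- monitor.get_obs(): the state, without advancing time (a new reading comes with each control period).
- cams.read_camera(name): name is "scene" or "side" or "wrist"; returns the picture (420x560x3 uint8, red, green, blue); there is no depth.
- cams.get_calibration(name): a dict with "fx", "fy", "cx", "cy" (pixels), "extrinsics" (4x4, takes a point from world to camera coordinates). Camera axes: x right, y down, z forward; pixel columns grow to the right and rows downward; lengths in m; the calibration is good to about 2 mm. A picture is of the moment at which its call begins: read the wrist's pose just before it. get_calibration takes no time and is no camera call; for the wrist camera it gives the pose at the moment of the call.
- bot.hand_in(): hands the job in, once; it reports no verdict.
Trained networks look in the newest picture that a camera, given by its name, has taken for a name from the list of things; names that differ only in an ending like _2 or _b are one class to them, and where a whole thing is asked for, a point or a joint stands for the part that bears it (a point fixed in the world has none). Each returns a list of dicts, best first, with "confidence" (0 to 1); they miss things now and then, are a little off and sometimes report something else, mostly with a low value. They report only what shows in the picture. A call takes as long as a camera call.
- finder.find_in(camera, target): "bbox" ([left, top, width, height] in pixels, round what is visible of it).
- finder.place_of(camera, target): "location" ([column, row] in pixels: a listed point, or the origin of a listed thing).
The state is a dict: "t": time; "q": joint angles; "joint_vel": joint speeds; "joint_torque": joint torques, N m; "eef_pos": TCP position; "tool_rot": TCP orientation; "contact_force": force on the tool from outside, world axes, zero at the start; "torque": the same for the moment, N m; "gripper_width": opening from 0.0 (shut) to 1.0 (fully open).
Only numpy, scipy, OpenCV 4.12 (cv2) and the standard library are available. Lean on these libraries where they do the work, as an engineer would, in place of code of your own. Each camera call takes 0.05 s, during which the arm holds its last target. There are 200 camera calls.

TASK

Unlock the green ice chest on the bar by turning its red turnbutton fully clear of the lid while the lid is still down, then lift the steel lid to 45 degrees (give or take 5) and hold it there, steady, with the gripper so that someone can restock it. The lid falls shut if let go, so finish while still holding it up; leave the mug, bottle and brush stand around the chest standing where they are.

Things in the scene. Friction and masses are not known exactly. Their poses are not given: they have to be found in the camera images.
- chest: Ice chest fixed to the counter: green box 280 (x) by 380 (y) by 150 mm high, topped with a grey 12 mm rim: fixed deck strips along the back (+x, 80 mm) and the left (+y, 70 mm), a hinged steel lid over the rest. Origin: centre of its underside; z up, x points from its front (the lid's handle side, towards the robot) to its back; turned up to 0.25 rad about the vertical.
- lid (a joint): Opening angle of the lid, rad: 0 = shut and level, grows as its front edge rises, stop at 1.35; it always falls shut. 45 degrees = 0.785. Steel plate 200 (front to back) by 306 by 12 mm, about 0.6 kg, nearly free hinge along its back edge; lifting at the handle takes 2 to 4 N. While the turnbutton reaches over it, it is blocked after about 3 degrees.
- lid_handle (a point): Middle of the lid's handle: level round black bar, 12 mm thick, along the chest's y, 40 mm in front of the lid's front edge (34 mm free gap), 157 mm above the counter when shut. Two arms 10 mm wide, 60 mm left and right of this point, carry it (110 mm free between them). Axes of the lid: x to the back, y along the bar. Swings with the lid, 240 mm from the hinge line.
- lid_hinge (a point): Middle of the lid's hinge line, which runs along the chest's y; level with point lid_handle when shut and 240 mm behind it.
- latch (a joint): Angle of the red turnbutton, rad: 0 = its long arm points to the chest's -y, over the lid's left edge (locked); grows clockwise seen from above; at its stop, 1.57, the arm points to the chest's -x (front), along the left deck, fully clear of the lid. Starts between 0 and 0.3. Light friction (0.04 N m); stays where it is left.
- latch_grip (a point): Turning axis of the red turnbutton, on the left deck, 9 mm below the top of its bar, 182.5 mm above the counter, 20 mm above the deck. The bar is 14 mm wide, 24 mm tall, 72 mm long: from 52 mm on this point's -y side to 20 mm on its +y side (axes turn with the turnbutton, z up); its underside is 5 mm over the deck.
- mug: Bystander: glass beer mug, 84 mm wide, 140 mm tall, with a handle; origin at the centre of its foot. Leave it.
- bottle: Bystander: detergent bottle with a red cap, 66 mm wide, 190 mm tall; origin at the centre of its foot. Leave it.
- brushes: Bystander: glass-washing brushes, three in a row on a white base 80 by 130 mm, 133 mm tall; origin at the centre of its underside. Leave it.

How it is judged:
By the outcome, as a careful person would: the job done as asked, in the order asked, and still so for the second after the job is handed in, while the arm keeps its last pose, push and grip.
It also fails if it takes over 58 s, if anything falls off the work surface, if the arm or the gripper's body presses on something with over 40 N, if the wrist force passes 120 N, or if a joint passes its speed limit or range.

## Working session

There is one attempt and no reset: what is moved stays moved. The work goes in short steps, Python scripts to look and compute and a tool call to move; the robot and the scene stay as the last step left them, time stands still between calls to the robot, and variables do not carry over. Pictures are saved under pics/ and viewed, about 8 in all and at most 12, crops included, and the job is handed in when it is done.

Besides the shell and the picture viewer there is one more tool, called after "Request:" in YAML: its name, and indented under it one key for each argument. jog_arm: Moves the arm, as the interface text tells. Shift numbers are shares of 20 cm and turn numbers shares of 180 degrees, none past 1 either way. Its arguments: {"type":"object","properties":{"plan":{"type":"array","items":{"type":"object","properties":{"x":{"type":"number","minimum":-1,"maximum":1},"y":{"type":"number","minimum":-1,"maximum":1},"z":{"type":"number","minimum":-1,"maximum":1},"wx":{"type":"number","minimum":-1,"maximum":1},"wy":{"type":"number","minimum":-1,"maximum":1},"wz":{"type":"number","minimum":-1,"maximum":1}}}},"hand":{"type":"number"},"grip_force":{"type":"number"}},"required":["plan"]}

```bash
ls; mkdir -p pics
cat > h.py <<'E'
import numpy as np, cv2
from station import monitor, cams, bot, finder
from scipy.spatial.transform import Rotation as R
def ray(cam,uv,K=None):
    c=K or cams.get_calibration(cam); E=np.array(c["extrinsics"])
    d=np.array([(uv[0]-c["cx"])/c["fx"],(uv[1]-c["cy"])/c["fy"],1.])
    Rm=E[:3,:3]; return -Rm.T@E[:3,3], Rm.T@d
def at_z(cam,uv,z,K=None):
    o,d=ray(cam,uv,K); return o+d*(z-o[2])/d[2]
def proj(cam,P,K=None):
    c=K or cams.get_calibration(cam); E=np.array(c["extrinsics"])
    p=(E[:3,:3]@np.atleast_2d(P).T).T+E[:3,3]
    return np.c_[c["fx"]*p[:,0]/p[:,2]+c["cx"],c["fy"]*p[:,1]/p[:,2]+c["cy"]]
def save(cam,name):
    im=cams.read_camera(cam); cv2.imwrite(f"pics/{name}.png",im[...,::-1]); return im
E
python3 - <<'E'
from h import *
Z=dict(chest=0,lid_handle=.157,lid_hinge=.157,latch_grip=.1825,mug=0,bottle=0,brushes=0)
ims=[]
for cam in("scene","side"):
    ims.append(save(cam,cam+"0"))
    for t,z in Z.items():
        for r in finder.place_of(cam,t)[:2]:
            print(cam,t,np.round(r["location"]),round(r["confidence"],2),at_z(cam,r["location"],z).round(3))
    print(ray(cam,(280,210))[0].round(2))
print({k:np.round(v,3) for k,v in monitor.get_obs().items()})
cv2.imwrite("pics/both0.png",cv2.resize(np.vstack(ims),(560,840))[...,::-1][:, :])
E
```

```text
pics
scene lid_handle [308. 264.] 0.8 [ 0.454 -0.136  0.157]
scene lid_hinge [317. 177.] 0.58 [ 0.687 -0.082  0.157]
scene latch_grip [244. 204.] 0.65 [0.542 0.074 0.182]
scene mug [391. 271.] 0.6 [ 0.55 -0.36  0.  ]
scene bottle [381. 232.] 0.92 [ 0.65  -0.302  0.   ]
scene brushes [192. 217.] 0.75 [0.504 0.233 0.   ]
[ 0.14 -0.16  1.53]
side lid_handle [294. 291.] 0.88 [ 0.452 -0.137  0.157]
side lid_hinge [341. 205.] 0.66 [ 0.691 -0.088  0.157]
side mug [403. 356.] 0.66 [ 0.542 -0.365  0.   ]
side bottle [405. 304.] 0.97 [ 0.651 -0.31   0.   ]
side brushes [196. 231.] 0.59 [0.493 0.228 0.   ]
[ 0.16 -0.37  0.87]
{'t': np.float64(0.8), 'q': array([-1.37 ,  0.477,  0.022,  1.555, -0.012,  1.109, -0.083]), 'joint_vel': array([ 0.001, -0.002, -0.   ,  0.001,  0.001, -0.001,  0.   ]), 'joint_torque': array([ 0.0000e+00, -5.9628e+01,  1.6060e+00, -2.8153e+01,  1.2000e-02,
        2.0000e-03,  0.0000e+00]), 'eef_pos': array([0.205, 0.643, 0.231]), 'tool_rot': array([-0.   ,  0.154,  0.988,  0.   ]), 'contact_force': array([-0.854, -0.317, -0.403]), 'torque': array([-0.001, -0.025, -0.009]), 'gripper_width': np.float64(0.997)}
```

View pics/scene0.png

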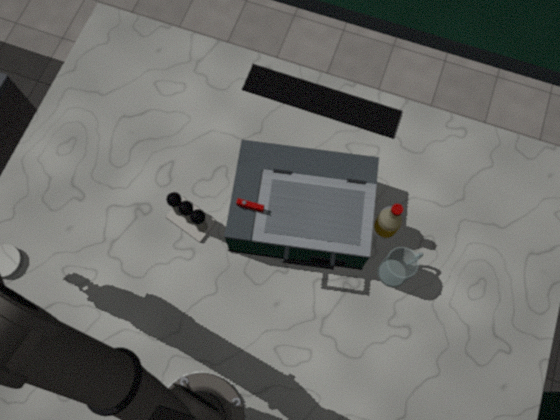

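View pics/side0.png

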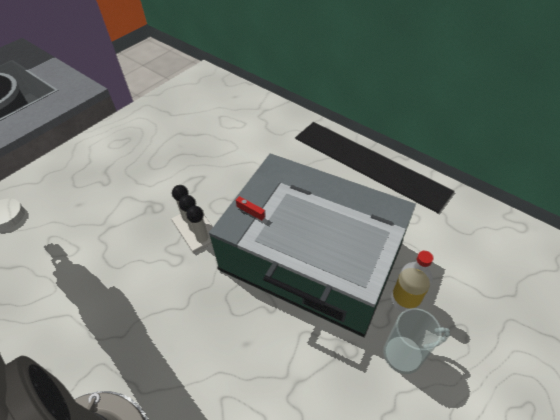

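The scene shows the chest with the latch at (244,204), its arm pointing right and slightly down to (263,209). The handle is at (308,264). The networks agree with the picture in both views. Next I'll get the yaw and latch angle from the red pixels.

```bash
cat >> h.py <<'E'
def red(im):
    h=cv2.cvtColor(im,cv2.COLOR_RGB2HSV); return ((h[...,0]<8)|(h[...,0]>172))&(h[...,1]>150)&(h[...,2]>90)
def bar(im,cam,K,near,z=.1915,rad=60):
    v,u=np.nonzero(red(im)); m=np.hypot(u-near[0],v-near[1])<rad; u=u[m];v=v[m]
    P=np.array([at_z(cam,(a,b),z,K) for a,b in zip(u,v)])[:,:2]
    c=P.mean(0); w=np.linalg.svd(P-c,full_matrices=False)[2][0]
    w*=-np.sign(w[1]); s=(P-c)@w; a,b=np.percentile(s,[1,99])
    return c,w,c+a*w,c+b*w,len(u)
def plan(pos,yaw=None,tilt=None):
    """numbers from the current pose to world pos; yaw = world angle of jaw axis (tool down)"""
    o=monitor.get_obs(); q=np.array(o["tool_rot"]); A=R.from_quat(q[[1,2,3,0]])
    sh=A.inv().apply(np.array(pos)-o["eef_pos"])/.2
    w=np.zeros(3)
    if yaw is not None:
        best=None
        for k in(0,np.pi):
            y=np.array([np.cos(yaw+k),np.sin(yaw+k),0]);z=np.array([0,0,-1.]);x=np.cross(y,z)
            r=(A.inv()*R.from_matrix(np.c_[x,y,z])).as_rotvec()/np.pi
            if best is None or abs(r).max()<abs(best).max(): best=r
        w=best
    print("shift",sh.round(3),"turn",w.round(4),"q",np.round(o["q"],2))
E
python3 - <<'E'
from h import *
for cam,n in(("scene",(250,205)),("side",(250,208))):
    im=cv2.imread(f"pics/{cam}0.png")[...,::-1]; K=cams.get_calibration(cam)
    c,w,a,b,k=bar(im,cam,K,n,rad=22); print(cam,c.round(3),a.round(3),b.round(3),np.degrees(np.arctan2(w[1],w[0])).round(1),k)
hd=np.array([.453,-.1365]);hg=np.array([.689,-.085]);d=hg-hd;print("yaw",np.arctan2(d[1],d[0]),np.linalg.norm(d))
plan([.54,.09,.33])
E
```

```text
scene [0.543 0.055] [0.541 0.091] [0.546 0.023] -86.0 109
side [0.541 0.053] [0.538 0.091] [0.544 0.02 ] -85.5 156
yaw 0.21485217051489405 0.24155382422971483
shift [-2.436 -2.126 -0.494] turn [0. 0. 0.] q [-1.37  0.48  0.02  1.56 -0.01  1.11 -0.08]
```

Request:
jog_arm:
  plan:
    - {"z":-0.5}
    - {"z":-0.5}
    - {"x":-0.4,"y":-0.35,"z":-0.5}
    - {"x":-0.8,"y":-0.7,"z":-0.5}
    - {"x":-0.95,"y":-0.83,"z":-0.5}
    - {"x":-0.95,"y":-0.83,"z":-0.5}
    - {"x":-0.95,"y":-0.83,"z":-0.5}
  hand: 1

```text
invalid input at $.plan[0]: expected keys x, y, z, wx, wy, wz
```

Request:
jog_arm:
  plan:
    - {"x":-0.9,"y":-0.79}
    - {"x":-0.9,"y":-0.79}
    - {"x":-0.9,"y":-0.79}
    - {"x":-0.9,"y":-0.79}
    - {"x":-0.9,"y":-0.79}
    - {"x":-0.9,"y":-0.79}
    - {"x":-0.9,"y":-0.79}

```text
invalid input at $.plan[0]: expected keys x, y, z, wx, wy, wz
```

Run:
```python
from h import *
print(monitor.get_obs()["eef_pos"].round(3) if hasattr(monitor.get_obs()["eef_pos"],"round") else monitor.get_obs()["eef_pos"])
plan([.541,.072,.30],np.radians(4))
```

```text
[0.205 0.643 0.231]
shift [-2.468 -2.21  -0.344] turn [ 0.     -0.      0.3795] q [-1.37  0.48  0.02  1.56 -0.01  1.11 -0.08]
```

Request:
jog_arm:
  plan:
    - {"x":0,"y":0,"z":-0.5,"wx":0,"wy":0,"wz":0.04}
    - {"x":0,"y":0,"z":-0.5,"wx":0,"wy":0,"wz":0.08}
    - {"x":-0.95,"y":-0.85,"z":-0.5,"wx":0,"wy":0,"wz":0.12}
    - {"x":-0.95,"y":-0.85,"z":-0.5,"wx":0,"wy":0,"wz":0.15}
    - {"x":-0.95,"y":-0.85,"z":-0.5,"wx":0,"wy":0,"wz":0.15}
    - {"x":-0.95,"y":-0.85,"z":-0.5,"wx":0,"wy":0,"wz":0.15}
    - {"x":-0.95,"y":-0.85,"z":-0.5,"wx":0,"wy":0,"wz":0.15}
    - {"x":-0.95,"y":-0.85,"z":-0.5,"wx":0,"wy":0,"wz":0.15}
  hand: 1
  grip_force: 30

```text
t: 1.47
eef_pos: [0.3324, 0.4262, 0.3313]
tool_rot: [-0.0, 0.38, 0.925, 0.0]
contact_force: [-0.1, 0.7, 0.7]
gripper_width: 1.0
```

Run:
```python
from h import *
plan([.541,.072,.33],np.radians(4))
```

```text
shift [-1.987 -0.526  0.006] turn [ 1.000e-04 -2.000e-04  2.295e-01] q [-1.2   0.17  0.21  1.76 -0.04  1.22 -0.19]
```

Request:
jog_arm:
  plan:
    - {"x":-1,"y":-0.26,"z":0,"wx":0,"wy":0,"wz":0.04}
    - {"x":-1,"y":-0.26,"z":0,"wx":0,"wy":0,"wz":0.08}
    - {"x":-1,"y":-0.26,"z":0,"wx":0,"wy":0,"wz":0.12}
    - {"x":-1,"y":-0.26,"z":0,"wx":0,"wy":0,"wz":0.16}
    - {"x":-1,"y":-0.26,"z":0,"wx":0,"wy":0,"wz":0.2}
    - {"x":-1,"y":-0.26,"z":0,"wx":0,"wy":0,"wz":0.23}
    - {"x":-1,"y":-0.26,"z":0,"wx":0,"wy":0,"wz":0.23}

```text
t: 2.05
eef_pos: [0.4394, 0.2459, 0.3317]
tool_rot: [-0.0, 0.686, 0.728, 0.001]
contact_force: [-0.5, 1.0, -0.1]
gripper_width: 0.995
```

Run:
```python
from h import *
plan([.541,.072,.30],np.radians(4))
```

```text
shift [-0.898  0.456  0.158] turn [ 0.0003 -0.0004 -0.0035] q [-1.02  0.1   0.42  1.85 -0.04  1.2  -0.53]
```

Request:
jog_arm:
  plan:
    - {"x":-0.9,"y":0.456,"z":0.16,"wx":0,"wy":0,"wz":0}
    - {"x":-0.9,"y":0.456,"z":0.16,"wx":0,"wy":0,"wz":0}
    - {"x":-0.9,"y":0.456,"z":0.16,"wx":0,"wy":0,"wz":0}
    - {"x":-0.9,"y":0.456,"z":0.16,"wx":0,"wy":0,"wz":0}
    - {"x":-0.9,"y":0.456,"z":0.16,"wx":0,"wy":0,"wz":0}
    - {"x":-0.9,"y":0.456,"z":0.16,"wx":0,"wy":0,"wz":0}
    - {"x":-0.9,"y":0.456,"z":0.16,"wx":0,"wy":0,"wz":0}
    - {"x":-0.9,"y":0.456,"z":0.16,"wx":0,"wy":0,"wz":0}

```text
t: 2.72
eef_pos: [0.5408, 0.0733, 0.2993]
tool_rot: [-0.001, 0.685, 0.729, 0.001]
contact_force: [0.5, 1.1, 0.4]
gripper_width: 1.0
```

Run:
```python
from h import *
K=cams.get_calibration("wrist"); im=save("wrist","w1")
r=finder.place_of("wrist","latch_grip"); print(r, [at_z("wrist",x["location"],.1825,K).round(4) for x in r[:1]])
n=r[0]["location"] if r else (280,210)
c,w,a,b,k=bar(im,"wrist",K,n,rad=250);print(c.round(4),a.round(4),b.round(4),np.degrees(np.arctan2(w[1],w[0])).round(1),k)
plan([.541,.072,.172],np.radians(4))
```

```text
[{'location': [283.4, 208.2], 'confidence': 0.96}] [array([0.5418, 0.0748, 0.1825])]
[0.5438 0.0616] [0.5409 0.099 ] [0.5467 0.023 ] -85.6 1164
shift [-0.012  0.001  0.637] turn [ 0.0002 -0.0007 -0.0019] q [-0.73  0.22  0.57  1.81 -0.13  1.15 -0.05]
```

View pics/w1.png

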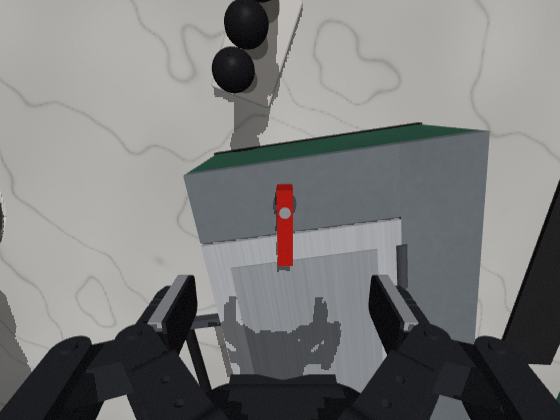

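Wrist view: the latch is centred at (284,212), the bar lies straight along the image column, and the pivot is at about (0.542, 0.075), which fits. I'll descend onto it, grip, then twist.

Request:
jog_arm:
  plan:
    - {"x":0,"y":0.005,"z":0.2,"wx":0,"wy":0,"wz":-0.002}
    - {"x":0,"y":0.005,"z":0.4,"wx":0,"wy":0,"wz":-0.002}
    - {"x":0,"y":0.005,"z":0.55,"wx":0,"wy":0,"wz":-0.002}
    - {"x":0,"y":0.005,"z":0.645,"wx":0,"wy":0,"wz":-0.002}
    - {"x":0,"y":0.005,"z":0.645,"wx":0,"wy":0,"wz":-0.002}
    - {"x":0,"y":0.005,"z":0.645,"wx":0,"wy":0,"wz":-0.002}

```text
t: 3.32
eef_pos: [0.5411, 0.0758, 0.1703]
tool_rot: [-0.001, 0.681, 0.732, 0.0]
contact_force: [1.0, -0.5, 0.7]
gripper_width: 1.001
```

Request:
jog_arm:
  plan:
    - {"x":0,"y":0,"z":0,"wx":0,"wy":0,"wz":0}
    - {"x":0,"y":0,"z":0,"wx":0,"wy":0,"wz":0}
    - {"x":0,"y":0,"z":0,"wx":0,"wy":0,"wz":0}
    - {"x":0,"y":0,"z":0,"wx":0,"wy":0,"wz":0}
    - {"x":0,"y":0,"z":0,"wx":0,"wy":0,"wz":0}
    - {"x":0,"y":0,"z":0,"wx":0,"wy":0,"wz":0}
    - {"x":0,"y":0,"z":0,"wx":0,"wy":0,"wz":0}
    - {"x":0,"y":0,"z":0,"wx":0,"wy":0,"wz":0}
    - {"x":0,"y":0,"z":0,"wx":0,"wy":0,"wz":0}
    - {"x":0,"y":0,"z":0,"wx":0,"wy":0,"wz":0}
  hand: -1
  grip_force: 25

```text
t: 4.15
eef_pos: [0.5424, 0.076, 0.1711]
tool_rot: [-0.0, 0.681, 0.732, 0.001]
contact_force: [4.2, 0.2, 4.8]
gripper_width: 0.153
```

Request:
jog_arm:
  plan:
    - {"x":0,"y":0,"z":0,"wx":0,"wy":0,"wz":0.03}
    - {"x":0,"y":0,"z":0,"wx":0,"wy":0,"wz":0.06}
    - {"x":0,"y":0,"z":0,"wx":0,"wy":0,"wz":0.09}
    - {"x":0,"y":0,"z":0,"wx":0,"wy":0,"wz":0.12}
    - {"x":0,"y":0,"z":0,"wx":0,"wy":0,"wz":0.15}
    - {"x":0,"y":0,"z":0,"wx":0,"wy":0,"wz":0.18}
    - {"x":0,"y":0,"z":0,"wx":0,"wy":0,"wz":0.21}
    - {"x":0,"y":0,"z":0,"wx":0,"wy":0,"wz":0.24}
    - {"x":0,"y":0,"z":0,"wx":0,"wy":0,"wz":0.24}

```text
t: 4.9
eef_pos: [0.5441, 0.0754, 0.1712]
tool_rot: [0.001, 0.904, 0.428, 0.003]
contact_force: [9.7, -1.1, -3.3]
gripper_width: 0.159
```

Request:
jog_arm:
  plan:
    - {"x":0,"y":0,"z":0,"wx":0,"wy":0,"wz":0.03}
    - {"x":0,"y":0,"z":0,"wx":0,"wy":0,"wz":0.06}
    - {"x":0,"y":0,"z":0,"wx":0,"wy":0,"wz":0.09}
    - {"x":0,"y":0,"z":0,"wx":0,"wy":0,"wz":0.12}
    - {"x":0,"y":0,"z":0,"wx":0,"wy":0,"wz":0.15}
    - {"x":0,"y":0,"z":0,"wx":0,"wy":0,"wz":0.18}
    - {"x":0,"y":0,"z":0,"wx":0,"wy":0,"wz":0.2}
    - {"x":0,"y":0,"z":0,"wx":0,"wy":0,"wz":0.215}
    - {"x":0,"y":0,"z":0,"wx":0,"wy":0,"wz":0.215}
    - {"x":0,"y":0,"z":0,"wx":0,"wy":0,"wz":0.215}

```text
t: 5.73
eef_pos: [0.545, 0.0741, 0.1712]
tool_rot: [0.001, 0.995, 0.104, 0.004]
contact_force: [6.6, -3.1, -2.4]
gripper_width: 0.156
```

Run:
```python
from h import *
o=monitor.get_obs(); q=np.array(o["tool_rot"]);A=R.from_quat(q[[1,2,3,0]])
print(np.degrees(np.arctan2(*A.apply([0,1,0])[[1,0]])),o["torque"],o["contact_force"],np.round(o["q"],2))
```

```text
-78.10470007188619 [-0.64806794 -1.27878836 -0.004812  ] [ 6.64320447 -3.10407936 -2.39169023] [-0.93  0.46  0.89  1.96 -0.45  0.92 -1.17]
```

Request:
jog_arm:
  plan:
    - {"x":0,"y":0,"z":0,"wx":0,"wy":0,"wz":0.015}
    - {"x":0,"y":0,"z":0,"wx":0,"wy":0,"wz":0.025}
    - {"x":0,"y":0,"z":0,"wx":0,"wy":0,"wz":0.025}
    - {"x":0,"y":0,"z":0,"wx":0,"wy":0,"wz":0.025}

```text
t: 6.07
eef_pos: [0.545, 0.074, 0.1712]
tool_rot: [0.001, 0.998, 0.066, 0.004]
contact_force: [2.9, -2.0, 3.2]
gripper_width: 0.155
```

Run:
```python
from h import *
o=monitor.get_obs(); q=np.array(o["tool_rot"]);A=R.from_quat(q[[1,2,3,0]])
print(np.degrees(np.arctan2(*A.apply([0,1,0])[[1,0]])),o["torque"],o["contact_force"],np.round(o["q"],2))
```

```text
-82.4270450995438 [-0.27768115 -0.57810553  1.31934949] [ 2.90508234 -1.97529083  3.1999929 ] [-0.94  0.47  0.91  1.96 -0.46  0.92 -1.24]
```

Request:
jog_arm:
  plan:
    - {"x":0,"y":0,"z":0,"wx":0,"wy":0,"wz":0}
    - {"x":0,"y":0,"z":0,"wx":0,"wy":0,"wz":0}
    - {"x":0,"y":0,"z":0,"wx":0,"wy":0,"wz":0}
    - {"x":0,"y":0,"z":0,"wx":0,"wy":0,"wz":0}
    - {"x":0,"y":0,"z":0,"wx":0,"wy":0,"wz":0}
    - {"x":0,"y":0,"z":-0.3,"wx":0,"wy":0,"wz":0}
    - {"x":0,"y":0,"z":-0.6,"wx":0,"wy":0,"wz":0}
    - {"x":0,"y":0,"z":-0.75,"wx":0,"wy":0,"wz":0}
    - {"x":0,"y":0,"z":-0.75,"wx":0,"wy":0,"wz":0}
    - {"x":0,"y":0,"z":-0.75,"wx":0,"wy":0,"wz":0}
  hand: 1

```text
t: 6.9
eef_pos: [0.5467, 0.0739, 0.3266]
tool_rot: [-0.0, 0.998, 0.066, 0.008]
contact_force: [0.7, -0.4, -0.4]
gripper_width: 0.999
```

Run:
```python
from h import *
for cam in("wrist","scene"):
    K=cams.get_calibration(cam); im=save(cam,cam+"2")
    r=finder.place_of(cam,"latch_grip"); print(r[:1],[at_z(cam,x["location"],.1825,K).round(4) for x in r[:1]])
    n=r[0]["location"] if r else (280,210)
    c,w,a,b,k=bar(im,cam,K,n,rad=100 if cam=="wrist" else 25);print(c.round(4),a.round(4),b.round(4),np.degrees(np.arctan2(w[1],w[0])).round(1),k)
    r=finder.place_of(cam,"lid_handle"); print(r[:1],[at_z(cam,x["location"],.157,K).round(4) for x in r[:1]])
```

```text
[{'location': [282.0, 206.7], 'confidence': 0.59}] [array([0.5427, 0.0741, 0.1825])]
[0.5276 0.0706] [0.5622 0.0779] [0.4931 0.0632] -168.0 908
[{'location': [446.9, 294.0], 'confidence': 0.7}] [array([ 0.4541, -0.1349,  0.157 ])]
[{'location': [242.5, 204.1], 'confidence': 0.77}] [array([0.5389, 0.076 , 0.1825])]
[0.5231 0.068 ] [0.561 0.076] [0.492  0.0615] -168.2 125
[] []
```

View pics/wrist2.png

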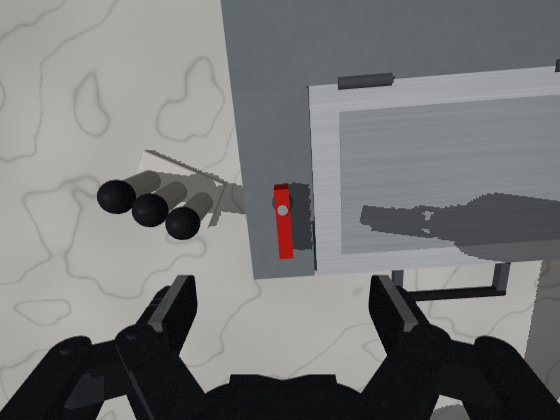

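The latch is at −168°, along the deck and clear of the lid. It was pressed against its stop at 1.3 N·m, which puts the chest yaw at about 12°. Next is the handle at about (0.454, −0.136).

Run:
```python
from h import *
plan([.454,-.136,.29],np.radians(12))
```

```text
shift [-0.58   0.983  0.15 ] turn [-2.000e-04 -2.000e-03  4.754e-01] q [-1.1   0.29  1.06  1.8  -0.27  1.2  -1.4 ]
```

Request:
jog_arm:
  plan:
    - {"x":-0.05,"y":0.08,"z":0.0,"wx":0,"wy":0,"wz":-0.035}
    - {"x":-0.1,"y":0.16,"z":0.0,"wx":0,"wy":0,"wz":-0.07}
    - {"x":-0.15,"y":0.25,"z":0.0,"wx":0,"wy":0,"wz":-0.105}
    - {"x":-0.2,"y":0.33,"z":0.0,"wx":0,"wy":0,"wz":-0.14}
    - {"x":-0.25,"y":0.42,"z":0.0,"wx":0,"wy":0,"wz":-0.175}
    - {"x":-0.3,"y":0.5,"z":0.0,"wx":0,"wy":0,"wz":-0.21}
    - {"x":-0.35,"y":0.58,"z":0.0,"wx":0,"wy":0,"wz":-0.245}
    - {"x":-0.4,"y":0.66,"z":0.0,"wx":0,"wy":0,"wz":-0.28}
    - {"x":-0.45,"y":0.75,"z":0.0,"wx":0,"wy":0,"wz":-0.315}
    - {"x":-0.5,"y":0.85,"z":0.0,"wx":0,"wy":0,"wz":-0.35}
    - {"x":-0.55,"y":0.93,"z":0.0,"wx":0,"wy":0,"wz":-0.385}
    - {"x":-0.58,"y":0.98,"z":0.0,"wx":0,"wy":0,"wz":-0.42}

```text
t: 8.2
eef_pos: [0.4522, -0.1374, 0.3191]
tool_rot: [0.002, 0.747, 0.665, 0.0]
contact_force: [-0.1, 0.3, -0.7]
gripper_width: 0.997
```

Run:
```python
from h import *
plan([.454,-.136,.29],np.radians(12))
```

```text
shift [0.008 0.008 0.145] turn [ 0.0009  0.0011 -0.1038] q [-0.8   0.03  1.01  1.95 -0.02  1.17  0.1 ]
```

Request:
jog_arm:
  plan:
    - {"x":0.01,"y":0.01,"z":0.07,"wx":0,"wy":0,"wz":-0.035}
    - {"x":0.01,"y":0.01,"z":0.14,"wx":0,"wy":0,"wz":-0.07}
    - {"x":0.01,"y":0.01,"z":0.145,"wx":0.001,"wy":0.001,"wz":-0.104}
    - {"x":0.01,"y":0.01,"z":0.145,"wx":0.001,"wy":0.001,"wz":-0.104}
    - {"x":0.01,"y":0.01,"z":0.145,"wx":0.001,"wy":0.001,"wz":-0.104}
    - {"x":0.01,"y":0.01,"z":0.145,"wx":0.001,"wy":0.001,"wz":-0.104}
  hand: -0.2

```text
t: 8.7
eef_pos: [0.4544, -0.1359, 0.29]
tool_rot: [-0.0, 0.63, 0.776, -0.0]
contact_force: [0.6, 1.0, -0.2]
gripper_width: 0.404
```

Run:
```python
from h import *
for cam in("wrist","side","scene"):
    K=cams.get_calibration(cam); im=save(cam,cam+"3")
    for t in("lid_handle","lid_hinge"):
        r=finder.place_of(cam,t); print(cam,t,r[:1],[at_z(cam,x["location"],.157,K).round(4) for x in r[:1]])
o=monitor.get_obs();print(o["eef_pos"],o["gripper_width"])
plan([.454,-.136,.138],np.radians(12))
```

```text
wrist lid_handle [{'location': [280.0, 201.4], 'confidence': 0.88}] [array([ 0.4518, -0.1336,  0.157 ])]
wrist lid_hinge [{'location': [535.1, 202.0], 'confidence': 0.78}] [array([ 0.6879, -0.0844,  0.157 ])]
side lid_handle [{'location': [290.6, 287.7], 'confidence': 0.86}] [array([ 0.4539, -0.1284,  0.157 ])]
side lid_hinge [{'location': [342.7, 205.4], 'confidence': 0.95}] [array([ 0.6927, -0.0908,  0.157 ])]
scene lid_handle [{'location': [307.7, 263.0], 'confidence': 0.58}] [array([ 0.4549, -0.1339,  0.157 ])]
scene lid_hinge [] []
[ 0.45451088 -0.13565494  0.29013355] 0.3992036499173865
shift [-0.001 -0.003  0.761] turn [-0.      0.      0.0002] q [-0.76  0.09  1.    1.99 -0.08  1.11  0.49]
```

View pics/wrist3.png

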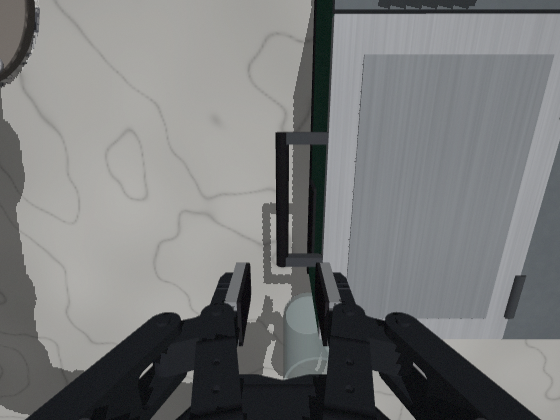

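The handle bar is at column 281, rows 135–265, between the fingers; the back finger lines up with the gap. I'll descend and grip.

Request:
jog_arm:
  plan:
    - {"x":0,"y":-0.01,"z":0.2,"wx":0,"wy":0,"wz":0}
    - {"x":0,"y":-0.01,"z":0.4,"wx":0,"wy":0,"wz":0}
    - {"x":0,"y":-0.01,"z":0.55,"wx":0,"wy":0,"wz":0}
    - {"x":0,"y":-0.01,"z":0.68,"wx":0,"wy":0,"wz":0}
    - {"x":0,"y":-0.01,"z":0.76,"wx":0,"wy":0,"wz":0}
    - {"x":0,"y":-0.01,"z":0.76,"wx":0,"wy":0,"wz":0}
    - {"x":0,"y":-0.01,"z":0.76,"wx":0,"wy":0,"wz":0}

```text
t: 9.73
eef_pos: [0.4522, -0.1364, 0.138]
tool_rot: [-0.0, 0.629, 0.777, -0.001]
contact_force: [0.4, -0.6, 0.5]
gripper_width: 0.397
```

Request:
jog_arm:
  plan:
    - {"x":0,"y":0,"z":0,"wx":0,"wy":0,"wz":0}
    - {"x":0,"y":0,"z":0,"wx":0,"wy":0,"wz":0}
    - {"x":0,"y":0,"z":0,"wx":0,"wy":0,"wz":0}
    - {"x":0,"y":0,"z":0,"wx":0,"wy":0,"wz":0}
    - {"x":0,"y":0,"z":0,"wx":0,"wy":0,"wz":0}
    - {"x":0,"y":0,"z":0,"wx":0,"wy":0,"wz":0}
  hand: -1
  grip_force: 40

```text
t: 10.23
eef_pos: [0.4539, -0.1365, 0.1393]
tool_rot: [0.001, 0.629, 0.777, 0.0]
contact_force: [1.5, 0.9, 9.1]
gripper_width: 0.121
```

Run:
```python
from h import *
o=monitor.get_obs(); p=np.array(o["eef_pos"]);print(p,o["contact_force"],o["gripper_width"])
u=np.array([np.cos(.2094),np.sin(.2094),0])
for d in range(5,50,5):
    t=np.radians(d); print(d,end=" "); plan(p+.24*((1-np.cos(t))*u+np.array([0,0,np.sin(t)])))
```

```text
[ 0.45394611 -0.13648719  0.13933263] [1.45289057 0.88382606 9.08836919] 0.12087717279595947
5 shift [-0.     0.005 -0.105] turn [0. 0. 0.] q [-0.54  0.37  0.87  2.15 -0.4   0.78  0.79]
10 shift [-0.     0.019 -0.208] turn [0. 0. 0.] q [-0.54  0.37  0.87  2.15 -0.4   0.78  0.79]
15 shift [-0.     0.041 -0.311] turn [0. 0. 0.] q [-0.54  0.37  0.87  2.15 -0.4   0.78  0.79]
20 shift [-0.     0.073 -0.41 ] turn [0. 0. 0.] q [-0.54  0.37  0.87  2.15 -0.4   0.78  0.79]
25 shift [-0.001  0.113 -0.507] turn [0. 0. 0.] q [-0.54  0.37  0.87  2.15 -0.4   0.78  0.79]
30 shift [-0.001  0.162 -0.6  ] turn [0. 0. 0.] q [-0.54  0.37  0.87  2.15 -0.4   0.78  0.79]
35 shift [-0.001  0.218 -0.688] turn [0. 0. 0.] q [-0.54  0.37  0.87  2.15 -0.4   0.78  0.79]
40 shift [-0.001  0.282 -0.771] turn [0. 0. 0.] q [-0.54  0.37  0.87  2.15 -0.4   0.78  0.79]
45 shift [-0.001  0.353 -0.848] turn [0. 0. 0.] q [-0.54  0.37  0.87  2.15 -0.4   0.78  0.79]
```

Request:
jog_arm:
  plan:
    - {"x":0,"y":0.005,"z":-0.105,"wx":0,"wy":0,"wz":0}
    - {"x":0,"y":0.019,"z":-0.208,"wx":0,"wy":0,"wz":0}
    - {"x":0,"y":0.019,"z":-0.208,"wx":0,"wy":0,"wz":0}
    - {"x":0,"y":0.019,"z":-0.208,"wx":0,"wy":0,"wz":0}

```text
t: 10.57
eef_pos: [0.4585, -0.1355, 0.1815]
tool_rot: [0.002, 0.629, 0.777, 0.001]
contact_force: [6.0, -0.8, -3.4]
gripper_width: 0.126
```

Request:
jog_arm:
  plan:
    - {"x":0,"y":0.022,"z":-0.103,"wx":0,"wy":0,"wz":0}
    - {"x":0,"y":0.054,"z":-0.202,"wx":0,"wy":0,"wz":0}
    - {"x":0,"y":0.094,"z":-0.299,"wx":0,"wy":0,"wz":0}
    - {"x":0,"y":0.143,"z":-0.392,"wx":0,"wy":0,"wz":0}
    - {"x":0,"y":0.199,"z":-0.48,"wx":0,"wy":0,"wz":0}
    - {"x":0,"y":0.263,"z":-0.563,"wx":0,"wy":0,"wz":0}
    - {"x":0,"y":0.334,"z":-0.64,"wx":0,"wy":0,"wz":0}
    - {"x":0,"y":0.334,"z":-0.64,"wx":0,"wy":0,"wz":0}
    - {"x":0,"y":0.334,"z":-0.64,"wx":0,"wy":0,"wz":0}

```text
t: 11.32
eef_pos: [0.5252, -0.1213, 0.3089]
tool_rot: [0.004, 0.628, 0.778, 0.002]
contact_force: [10.5, -2.7, -13.1]
gripper_width: 0.123
```

Run:
```python
from h import *
o=monitor.get_obs(); p=np.array(o["eef_pos"]);print(p,o["contact_force"],o["torque"],o["gripper_width"])
u=np.array([np.cos(.2094),np.sin(.2094),0]); hinge=np.array([.453,-.136,.157])+.24*u
Ps={}
for cam in("scene","side","wrist"):
    K=cams.get_calibration(cam); save(cam,cam+"4")
    for t in("lid_handle","latch_grip","mug","bottle","brushes"):
        r=finder.place_of(cam,t)
        if r:
            l=r[0]["location"];z={"lid_handle":.157+.24*np.sin(np.pi/4),"latch_grip":.1825}.get(t,0)
            print(cam,t,np.round(l),round(r[0]["confidence"],2),at_z(cam,l,z,K).round(3))
            if t=="lid_handle": Ps[cam]=ray(cam,l,K)
A=sum(np.eye(3)-np.outer(d,d)/(d@d) for o_,d in Ps.values()); b=sum((np.eye(3)-np.outer(d,d)/(d@d))@o_ for o_,d in Ps.values())
h=np.linalg.solve(A,b); q=np.array(o["tool_rot"]);g=p-.019*R.from_quat(q[[1,2,3,0]]).apply([0,0,1])
for n,x in(("tri",h),("grasp",g)):
    d=x-hinge;print(n,x.round(4),"r",np.hypot(d@u,d[2]).round(4),"deg",np.degrees(np.arctan2(d[2],-(d@u))).round(1))
```

```text
[ 0.52521225 -0.12128451  0.30885315] [ 10.50812304  -2.65407985 -13.13020099] [-0.43977923 -2.26791807  0.03057867] 0.1225882337851421
scene lid_handle [316. 215.] 0.83 [ 0.53  -0.119  0.327]
scene latch_grip [242. 202.] 0.43 [0.543 0.08  0.182]
scene mug [393. 268.] 0.6 [ 0.561 -0.364  0.   ]
scene bottle [382. 230.] 0.79 [ 0.659 -0.303  0.   ]
scene brushes [190. 219.] 0.67 [0.498 0.237 0.   ]
side lid_handle [312. 212.] 0.85 [ 0.521 -0.123  0.327]
side latch_grip [246. 202.] 0.68 [0.548 0.073 0.183]
side mug [402. 351.] 0.77 [ 0.55 -0.36  0.  ]
side bottle [402. 303.] 0.95 [ 0.651 -0.304  0.   ]
side brushes [194. 230.] 0.67 [0.491 0.234 0.   ]
wrist lid_handle [284. 292.] 0.81 [ 0.525 -0.118  0.327]
tri [ 0.5273 -0.12    0.3224] r 0.2329 deg 45.2
grasp [ 0.5251 -0.1212  0.3279] r 0.2385 deg 45.7
```

View pics/side4.png

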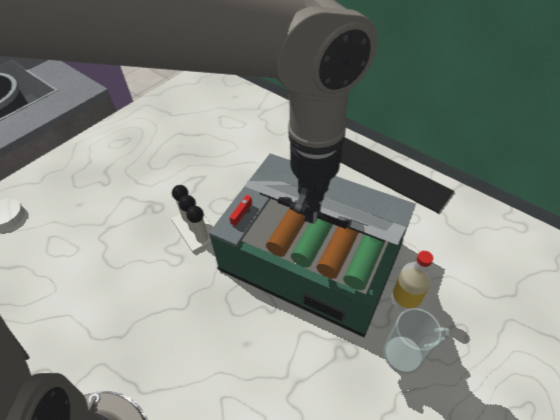

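The side view shows the lid up in the grip, the latch along the deck (240,209), and the mug, bottle and brushes all standing. I'll hold for a second to check it's steady.

Request:
jog_arm:
  plan:
    - {"x":0,"y":0,"z":0,"wx":0,"wy":0,"wz":0}
    - {"x":0,"y":0,"z":0,"wx":0,"wy":0,"wz":0}
    - {"x":0,"y":0,"z":0,"wx":0,"wy":0,"wz":0}
    - {"x":0,"y":0,"z":0,"wx":0,"wy":0,"wz":0}
    - {"x":0,"y":0,"z":0,"wx":0,"wy":0,"wz":0}
    - {"x":0,"y":0,"z":0,"wx":0,"wy":0,"wz":0}
    - {"x":0,"y":0,"z":0,"wx":0,"wy":0,"wz":0}
    - {"x":0,"y":0,"z":0,"wx":0,"wy":0,"wz":0}

```text
t: 12.88
eef_pos: [0.5246, -0.1214, 0.308]
tool_rot: [0.004, 0.629, 0.778, 0.002]
contact_force: [1.9, -1.6, -5.0]
gripper_width: 0.124
```

Run:
```python
from h import *
o=monitor.get_obs();print(o["t"],o["eef_pos"],o["contact_force"],o["gripper_width"],np.abs(o["joint_vel"]).max())
bot.hand_in()
```

```text
12.8833 [ 0.524569   -0.12143282  0.30803869] [ 1.94302296 -1.5895124  -4.95238745] 0.12356398272552212 0.001118771122725162
the job is handed in; nothing more can be done
```

The chest is unlocked and the lid is up at about 45°, still held in the gripper. I handed the job in at 12.9 s.

- **Latch:** I turned the red turnbutton against its stop while the lid was shut. Afterwards the camera showed its bar at −168°, along the left deck and clear of the lid.
- **Lid angle:** The gripper position puts the lid at 45.7°. Triangulating the handle from the three cameras gives 45.2°, but at a radius of 233 mm instead of 240 mm, which is about the finders' error.
- **Holding steady:** After about a second of holding, the arm was still (joint speeds under 0.002 rad/s) and the force had dropped from about 17 N to 5 N. The grip opening had not changed.
- **Mug, bottle and brush stand:** The side view showed all three standing, and the finders put them within about 1 cm of where they started, which is within their scatter.

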